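Drive the broken spigot out of the last jack

TASK

A broken wooden spigot is stuck in the steel socket tube of the green last jack. Take the long blunt drift (long thick steel shaft, straight wooden handle) out of the tool rack and push it down through the socket until its tip comes out at the bottom and the spigot drops into the tray below. Then put the drift back upright in the rack hole it came from, down on its collar, and let go.

Things in the scene. Friction and masses are not known exactly. Their poses are not given: they have to be found in the camera images.
- drift: Long blunt drift, upright in one of the rack's three holes (which one varies). Origin: centre of the underside of its steel collar, resting on the rack; z up the handle. Collar 44 mm across, z 0 to 6 mm; straight round wooden handle 26 mm across, z 6 to 66 mm; steel shaft 14 mm across, tip at z -85 mm. 0.16 kg. Not the mushroom-handled stub (25 mm shaft) nor the pear-handled thin awl beside it.
- plug: Stuck spigot: a wooden cylinder 32 mm across, 26 mm long, upright inside the socket, its top 15 mm below the mouth. Origin at its centre, z along its axis. Two sprung cheeks in the bore grip it; 5 to 15 N pushes it down, and after some 26 mm it comes free and drops into the tray.
- jack: Green last jack, fixed. Origin on the bench under the axis of its vertical steel socket tube, z up; column 80 mm off on the -x side, lower than the mouth. Tube: mouth at z 135 mm, lower end z 65 mm, bore 36 mm (29 mm along y between the cheeks, z 94 to 118 mm), outside 46 mm. Square open tray below, 90 mm inside, floor z 8 mm, rim z 34 mm. Nothing stands above the mouth.
- rack: Wooden tool rack, fixed: a flat plate 70 mm (x) by 250 mm (y) on two end boards. Origin on the bench under the plate's centre, z up. Plate top at z 100 mm, 12 mm thick, with three through holes of 28 mm at y -80, 0 and +80 mm, each holding one tool by its collar. The handles of the other two tools reach up to z 152 mm: carry the drift over or clear of them.
Not all that is in view belongs to the job. Leave any red or turquoise look-alike of the drift alone.

How it is judged:
On the way:
1. the drift stands upright in the socket with its tip at or below the socket's lower end, and the spigot is out of the socket, below it (horizontal distance between drift and jack below 0.02 m and z of drift in the frame of jack between 0.12 and 0.154 m and angle between drift's own z axis and vertical below 0.3 rad and z of plug in the frame of jack below 0.055 m), for 0.1 s.
At the end, for the whole second after the job is handed in: The spigot lies at rest in the jack's tray (centre within 60 mm of the socket's axis and less than 45 mm above the bench); the drift stands upright (within 10 degrees) in the rack hole it came from, its collar within 16 mm of where it started, at rest and released (horizontal distance between plug and jack below 0.06 m and z of plug in the frame of jack below 0.045 m and linear speed of each of plug, drift below 0.03 m/s and distance of drift from where it was at the start of the episode below 0.016 m and angle between drift's own z axis and vertical below 0.17 rad and contact force between the fingers and drift below 0.1 N); the robot touches nothing.
It also fails if it takes over 58 s, if anything falls off the work surface, if the arm or the gripper's body presses on something with over 40 N, if the wrist force passes 120 N, or if a joint passes its speed limit or range.

ROBOT

A 6-joint arm with a two-finger parallel gripper is mounted at the origin on the work surface. World frame = base frame: x ahead of the robot, y to its left, z up, the work surface at z = 0. Lengths are in m, angles in rad, forces in N, time in s.
With the tool pointing down it reaches from about 0.35 to 0.925 m from the base axis. Payload 6.4 kg.
Tool frame: the origin (TCP) lies midway between the tips of the shut fingers; the grasp point (between the pads) lies behind it (manip.grasp_offset is the z of the grasp point in the tool frame, in m); z points along the fingers, y is the line along which they close (so a half turn about z gives the same grasp; the last joint's range is limited). The gripper opens to 94 mm and grips with 3 to 60 N. Pads are 16 mm wide; open, the fingers measure 119 mm over their backs; the gripper's body (75 mm by 177 mm) begins 78 mm behind the grasp point.
Start: joints at [0.933, 0.245, 1.558, -0, 1.339, -0.174], TCP at [0.291, 0.581, 0.205] pointing down, gripper open.
Joint ranges: [-3.13, 3.13], [-1.02, 2.26], [0.13, 2.54], [-0.95, 4.09], [0.21, 2.88], [-2.74, 2.74]. Speed limits (rad/s): [2.57, 2.57, 3.14, 3.14, 3.14, 3.14].

INTERFACE

Orientations are given as [roll, pitch, yaw] about the fixed x, y, z axes, in that order (R = Rz(yaw) Ry(pitch) Rx(roll)).
In Python, from workcell import manip gives the robot as it stands.
- The arm moves only by the tool move_arm, never from a script. Its arguments are lists of equal length, an entry for each row: "translation": the shift along the tool's x, y, z as a fraction of full scale, a list of three; "delta_rot": the turn, a rotation vector about the tool's x, y, z as a fraction of full scale, a list of three; "gripper": the opening, from 0 (shut) to 1 (fully open). A call has 1 to 8 rows; each row shifts and turns the commanded pose from where the row before left it, along the tool's axes as they then stand; what a row does not reach is not made up. Full scale, the value 1, is 40 mm for a shift and pi/2 rad for a turn. A row lasts 1/12 s, in which the tool goes at most 41.7 mm and 7.16 degrees, less where a joint would pass 70% of its speed; a pose out of reach is approached as far as the arm can. A call with a number of a shift or a turn outside -1 to 1 is refused whole. A call with a gripper value outside its range is refused whole. The fingers move at their own pace and stop on an object; "squeeze" is the grip in N (left out, the last holds). Time passes only in rows, so rows that do not move let the fingers close. It gives the time, the measured TCP pose, the force, the opening and the grip force at its end, in the units of the state.
- manip.state(): the state, without advancing time (a new reading comes with each control period).
- manip.snapshot(name): name is "scene" or "top" or "wrist"; returns (picture, depth): 480x640x3 uint8, blue, green, red; 480x640 float32, m along the optical axis (not along the pixel's ray), 0 where there is no reading.
- manip.get_calibration(name): a dict with "camera_matrix" (3x3 intrinsics, pixels), "extrinsics" (4x4, takes a point from camera to world coordinates); the wrist camera has in their place "mount" (4x4, takes a point from camera to tool coordinates, whose origin is the TCP and whose axes are the flange's). Camera axes: x right, y down, z forward; pixel columns grow to the right and rows downward; lengths in m; the calibration is good to about 2 mm. A picture is of the moment at which its call begins: read the wrist's pose just before it. get_calibration takes no time and is no camera call.
- manip.hand_in(): hands the job in; it is judged then, once.
The state is a dict: "time": time; "joint_pos": joint angles; "qvel": joint speeds; "effort": joint torques, N m; "tcp_pos": TCP position; "eef_rot": TCP orientation; "force": force on the tool from outside, world axes, zero at the start; "ft_torque": the same for the moment, N m; "finger_gap": opening from 0.0 (shut) to 1.0 (fully open); "gripper_force": force on a finger pad.
Only numpy, scipy, OpenCV 4.12 (cv2) and the standard library are available. Lean on these libraries where they do the work, as an engineer would, in place of code of your own. Each camera call takes 0.05 s, during which the arm holds its last target. There are 200 camera calls.

## Working session

There is one attempt and no reset: what is moved stays moved. The work goes in short steps, Python scripts to look and compute and a tool call to move; the robot and the scene stay as the last step left them, time stands still between calls to the robot, and variables do not carry over. Pictures are saved under pics/ and viewed, at most 10 in all, crops included, and the job is handed in when it is done.

Besides the shell and the picture viewer there is one more tool, called after "Emit:" by a JSON object that holds its "method" and its "body", one argument or row to a line. move_arm: Moves the arm, as the interface text tells. Its arguments: {"type":"object","properties":{"translation":{"type":"array","items":{"type":"array","items":{"type":"number","minimum":-1,"maximum":1}}},"delta_rot":{"type":"array","items":{"type":"array","items":{"type":"number","minimum":-1,"maximum":1}}},"gripper":{"type":"array","items":{"type":"number"}},"squeeze":{"type":"number"}},"required":["translation","delta_rot","gripper"]}

```bash
mkdir -p pics; python3 - <<'E'
from workcell import manip
import cv2,numpy as np
print(manip.state(), manip.grasp_offset)
for n in("scene","top"):
    p,d=manip.snapshot(n); cv2.imwrite(f"pics/{n}0.png",p); np.savez(f"pics/{n}0.npz",p=p,d=d)
    print(n,manip.get_calibration(n))
print(manip.get_calibration("wrist"))
E
```

```text
{'time': 0.0, 'joint_pos': array([ 9.32912985e-01,  2.45794165e-01,  1.55899586e+00, -1.17087780e-05,
        1.33871400e+00, -1.74118235e-01]), 'qvel': array([-7.96493212e-04, -6.35010976e-05,  4.62202948e-04, -8.63982583e-04,
        2.14602988e-05, -1.25803408e-03]), 'effort': array([-1.15256222e-03, -4.15848112e+01, -3.14592969e+01,  6.84030424e-02,
        3.33348883e-02, -1.32341520e-04]), 'tcp_pos': array([0.2904019 , 0.58084908, 0.20436787]), 'eef_rot': array([-3.13970821e+00, -3.19907254e-04,  2.67782995e+00]), 'force': array([0.18870119, 0.6544231 , 0.4700187 ]), 'ft_torque': array([ 0.04605844, -0.04147682, -0.00956557]), 'gripper_force': 0.0, 'finger_gap': 0.9987372516227971} -0.0188
scene {'camera_matrix': array([[544.77555047,   0.        , 323.50992802],
       [  0.        , 544.77555047, 234.86488593],
       [  0.        ,   0.        ,   1.        ]]), 'extrinsics': array([[ 0.64631199,  0.62486726, -0.43797455,  0.91751221],
       [ 0.76307113, -0.53060871,  0.36902147, -0.27676442],
       [-0.00180368, -0.57270874, -0.81975695,  0.8132461 ],
       [ 0.        
[... 400 characters left out ...]
02],
       [ 8.66809273e-04, -8.25751586e-02, -9.96584463e-01,
         9.51893946e-01],
       [ 0.00000000e+00,  0.00000000e+00,  0.00000000e+00,
         1.00000000e+00]])}
{'camera_matrix': array([[347.38113971,   0.        , 318.05739362],
       [  0.        , 347.38113971, 240.23429076],
       [  0.        ,   0.        ,   1.        ]]), 'mount': array([[-3.56769630e-04, -9.59248511e-01, -2.82563563e-01,
         8.38515212e-02],
       [ 9.99999887e-01, -4.30869234e-04,  2.00100398e-04,
         3.68305911e-04],
       [-3.13693955e-04, -2.82563459e-01,  9.59248556e-01,
        -1.79046211e-01],
       [ 0.00000000e+00,  0.00000000e+00,  0.00000000e+00,
         1.00000000e+00]])}
```

View pics/scene0.png

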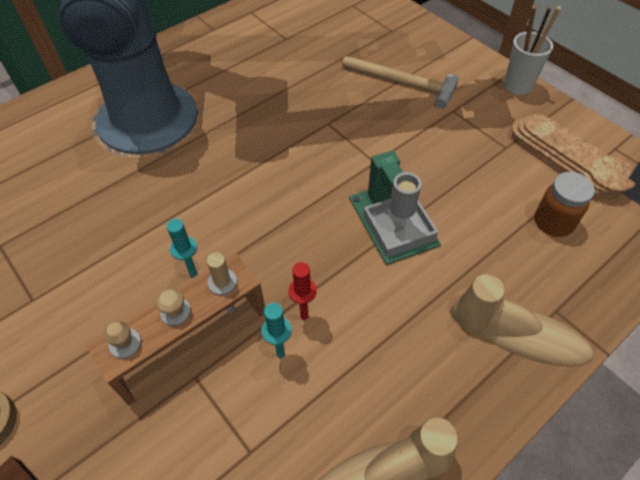

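View pics/top0.png

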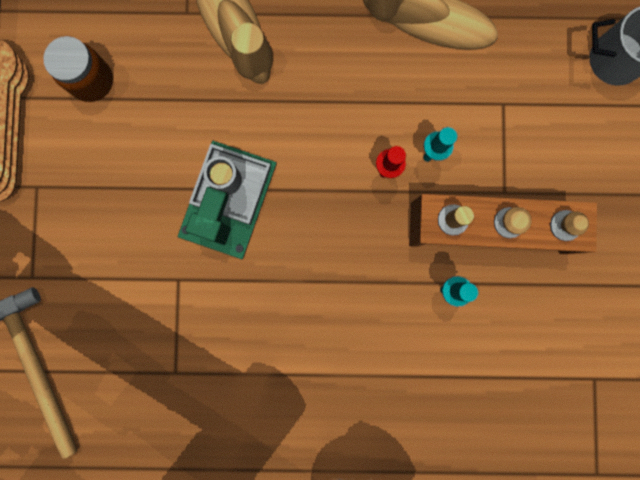

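The top view shows the drift at about (462,215), the tall straight handle at the jack end of the rack. The socket mouth is at (222,173). Red and turquoise decoys stand close by at (392,162), (440,143) and (460,292).

```bash
cat > h.py <<'E'
import numpy as np,cv2
from workcell import manip
def cloud(d,c,E=None):
    K=c["camera_matrix"];E=c["extrinsics"] if E is None else E
    v,u=np.indices(d.shape)
    P=np.stack([(u-K[0,2])/K[0,0]*d,(v-K[1,2])/K[1,1]*d,d],-1)
    return P@E[:3,:3].T+E[:3,3]
def circ(W,d,c,r,z0,z1):
    m=(d>0)&(W[...,2]>z0)&(W[...,2]<z1)&(np.hypot(W[...,0]-c[0],W[...,1]-c[1])<r)
    q=W[m]
    if len(q)<5: return len(q)
    (cx,cy),R=cv2.minEnclosingCircle(q[:,:2].astype(np.float32))
    return len(q),np.round([cx,cy,R,np.median(q[:,2])],4),np.round(q.mean(0),4)
E
python3 - <<'E'
from h import *
for n,pts in(("top",dict(drift=(462,215),soc=(222,173),mid=(516,221),far=(578,224),dec1=(395,156),dec2=(446,136),dec3=(467,292),col=(215,205))),("scene",dict(drift=(217,258),soc=(406,184)))):
    f=np.load(f"pics/{n}0.npz");W=cloud(f["d"],manip.get_calibration(n))
    for k,(u,v) in pts.items():
        w=W[v,u];print(n,k,np.round(w,4))
    if n=="top":
        D=W[215,462];S=W[173,222]
        for k,(u,v) in pts.items(): 
            if "d" in k: print(k,circ(W,f["d"],W[v,u],.03,W[v,u][2]-.005,.3))
    print("drift top",circ(W,f["d"],D,.025,.158,.175))
    print("collar",circ(W,f["d"],D,.03,.102,.112))
    print("mouth",circ(W,f["d"],S,.04,.129,.142))
    m=(W[...,2]>.095)&(W[...,2]<.104)&(abs(W[...,0]-.43)<.12)&(W[...,1]<-.05)&(W[...,1]>-.45)&(f["d"]>0)
    print(cv2.minAreaRect(W[m][:,:2].astype(np.float32)))
    m=(W[...,2]>.03)&(W[...,2]<.038)&(np.hypot(W[...,0]-S[0],W[...,1]-S[1])<.1)
    print(cv2.minAreaRect(W[m][:,:2].astype(np.float32)))
E
```

```text
top drift [ 0.5027 -0.1273  0.1658]
top soc [0.5619 0.1975 0.1203]
top mid [ 0.4976 -0.2051  0.1464]
top far [ 0.4942 -0.2864  0.1516]
top dec1 [ 0.5829 -0.0406  0.1528]
top dec2 [ 0.6117 -0.11    0.1514]
top dec3 [ 0.4014 -0.1368  0.1518]
top col [0.5171 0.2068 0.1159]
drift (305, array([ 0.5029, -0.1295,  0.013 ,  0.1666]), array([ 0.5029, -0.1291,  0.1666]))
mid (465, array([ 0.4999, -0.209 ,  0.0182,  0.1459]), array([ 0.4997, -0.2087,  0.1457]))
dec1 (280, array([ 0.586 , -0.0425,  0.0132,  0.1516]), array([ 0.5855, -0.0424,  0.1516]))
dec2 (287, array([ 0.6124, -0.1124,  0.0132,  0.1515]), array([ 0.6122, -0.1121,  0.1515]))
dec3 (300, array([ 0.4021, -0.1384,  0.013 ,  0.1518]), array([ 0.4021, -0.1383,  0.1517]))
drift top (315, array([ 0.503 , -0.1295,  0.013 ,  0.1666]), array([ 0.5027, -0.1288,  0.1664]))
collar (511, array([ 0.5027, -0.1274,  0.03  ,  0.1064]), array([ 0.5008, -0.1234,  0.1059]))
mouth (372, array([0.5609, 0.1989, 0.0233, 0.1351]), array([0.5613, 0.1984, 0.1348]))
((0.45843952894210815, -0.20884941518306732), (0.2516711354255676, 0.15468049049377441), 88.10882568359375)
((0.5417296886444092, 0.20522654056549072), (0.0986727774143219, 0.14068153500556946), 72.08366394042969)
scene drift [ 0.505  -0.1254  0.1661]
scene soc [0.557  0.2065 0.1197]
drift top (265, array([ 0.5042, -0.1282,  0.0137,  0.1654]), array([ 0.5063, -0.1289,  0.1648]))
collar (351, array([ 0.5042, -0.1319,  0.0277,  0.1056]), array([ 0.511 , -0.1306,  0.1057]))
mouth (270, array([0.5627, 0.2004, 0.024 , 0.134 ]), array([0.5639, 0.1998, 0.1337]))
((0.46874263882637024, -0.20651143789291382), (0.2504105567932129, 0.13787314295768738), 87.871337890625)
((0.5439322590827942, 0.20711152255535126), (0.09929636120796204, 0.14133813977241516), 71.72616577148438)
```

Emit:
{"method": "move_arm", "body": {
  "translation": [
    [0,0,-0.2],
    [0,0,-0.2],
    [0,0,-0.2],
    [0,0,-0.2],
    [0,0,0],
    [0,0,0],
    [0,0,0],
    [0,0,0]
  ],
  "delta_rot": [
    [0,0,0.075],
    [0,0,0.075],
    [0,0,0.075],
    [0,0,0.075],
    [0,0,0.075],
    [0,0,0.075],
    [0,0,0.075],
    [0,0,0.075]
  ],
  "gripper": [1,1,1,1,1,1,1,1]
}}

```text
time: 0.77
tcp_pos: [0.2906, 0.5811, 0.2369]
eef_rot: [-3.141, 0.001, 1.73]
force: [0.1, 0.5, 0.0]
finger_gap: 1.001
gripper_force: 0.0
```

```bash
cat >> h.py <<'E'
from scipy.spatial.transform import Rotation as Ro
def plan(x,y,z,yaw=np.pi/2):
    s=manip.state();R=Ro.from_euler("xyz",s["eef_rot"]);G=Ro.from_euler("xyz",[np.pi,0,yaw])
    r=(R.inv()*G).as_rotvec()/(np.pi/2)
    t=R.inv().apply(np.array([x,y,z])-s["tcp_pos"])/.04
    print("t",round(s["time"],2),"tcp",np.round(s["tcp_pos"],4),"rot",np.round(s["eef_rot"],4),"F",np.round(s["force"],1),"gap",round(s["finger_gap"],3),"grip",round(s["gripper_force"],1))
    print("units: shift",np.round(t,3),"turn",np.round(r,4))
E
python3 -c "
from h import *
plan(.5027,-.1292,.245)"
```

```text
t 0.77 tcp [0.2906 0.5811 0.2369] rot [-3.1409e+00  7.0000e-04  1.7295e+00] F [0.1 0.5 0. ] gap 1.001 grip 0.0
units: shift [-18.372   2.43   -0.191] turn [-0.0004  0.0005  0.101 ]
```

Emit:
{"method": "move_arm", "body": {
  "translation": [
    [0,0,0],
    [0,0,0],
    [-0.8,0.25,0],
    [-0.8,0.25,0],
    [-0.8,0.25,0],
    [-0.8,0.25,0],
    [-0.8,0.25,0],
    [-0.8,0.25,0]
  ],
  "delta_rot": [
    [0,0,0.05],
    [0,0,0.05],
    [0,0,0],
    [0,0,0],
    [0,0,0],
    [0,0,0],
    [0,0,0],
    [0,0,0]
  ],
  "gripper": [1,1,1,1,1,1,1,1]
}}

```text
time: 1.43
tcp_pos: [0.3521, 0.3882, 0.2369]
eef_rot: [-3.141, 0.001, 1.579]
force: [0.5, -0.5, 0.0]
finger_gap: 0.999
gripper_force: 0.0
```

Emit:
{"method": "move_arm", "body": {
  "translation": [
    [-0.8,0.25,0],
    [-0.8,0.25,0],
    [-0.8,0.25,0],
    [-0.8,0.25,0],
    [-0.8,0.25,0],
    [-0.8,0.25,0],
    [-0.8,0.25,0],
    [-0.8,0.25,0]
  ],
  "delta_rot": [
    [0,0,0],
    [0,0,0],
    [0,0,0],
    [0,0,0],
    [0,0,0],
    [0,0,0],
    [0,0,0],
    [0,0,0]
  ],
  "gripper": [1,1,1,1,1,1,1,1]
}}

```text
time: 2.1
tcp_pos: [0.434, 0.1328, 0.2372]
eef_rot: [-3.141, -0.0, 1.578]
force: [0.3, 0.3, -0.5]
finger_gap: 1.0
gripper_force: 0.0
```

Emit:
{"method": "move_arm", "body": {
  "translation": [
    [-0.8,0.25,0],
    [-0.8,0.25,0],
    [-0.8,0.25,0],
    [-0.8,0.25,0],
    [-0.8,0.25,0],
    [-0.8,0.25,0],
    [0,0,0],
    [0,0,0]
  ],
  "delta_rot": [
    [0,0,0],
    [0,0,0],
    [0,0,0],
    [0,0,0],
    [0,0,0],
    [0,0,0],
    [0,0,0],
    [0,0,0]
  ],
  "gripper": [1,1,1,1,1,1,1,1]
}}

```text
time: 2.77
tcp_pos: [0.4953, -0.0581, 0.2369]
eef_rot: [-3.14, -0.001, 1.575]
force: [0.7, 0.8, 0.0]
finger_gap: 0.995
gripper_force: 0.0
```

```bash
python3 - <<'E'
from h import *
plan(.5027,-.1292,.245)
s=manip.state();p,d=manip.snapshot("wrist");c=manip.get_calibration("wrist")
T=np.eye(4);T[:3,:3]=Ro.from_euler("xyz",s["eef_rot"]).as_matrix();T[:3,3]=s["tcp_pos"]
W=cloud(d,c,T@c["mount"]);cv2.imwrite("pics/w1.png",p)
print(circ(W,d,(.5027,-.1292),.03,.158,.175))
E
```

```text
t 2.77 tcp [ 0.4953 -0.0581  0.2369] rot [-3.1403e+00 -8.0000e-04  1.5754e+00] F [0.7 0.8 0. ] gap 0.995 grip 0.0
units: shift [-1.778  0.176 -0.205] turn [-0.0008 -0.0005  0.003 ]
(784, array([ 0.5022, -0.1273,  0.0136,  0.1655]), array([ 0.5025, -0.125 ,  0.165 ]))
```

View pics/w1.png

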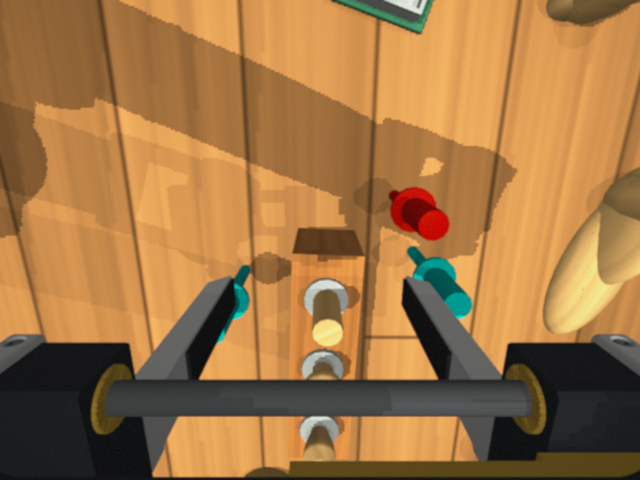

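The wrist view shows the drift handle top at (327,332), centred between the open fingers, with the decoys outside them. I'm going on to the grasp.

Emit:
{"method": "move_arm", "body": {
  "translation": [
    [-0.6,0.06,0],
    [-0.6,0.06,0],
    [-0.56,0.06,0],
    [0,0,0],
    [0,0,0.5],
    [0,0,0.5],
    [0,0,0.5],
    [0,0,0]
  ],
  "delta_rot": [
    [0,0,0.003],
    [0,0,0],
    [0,0,0],
    [0,0,0],
    [0,0,0],
    [0,0,0],
    [0,0,0],
    [0,0,0]
  ],
  "gripper": [1,1,1,1,1,1,1,1]
}}

```text
time: 3.48
tcp_pos: [0.5003, -0.1243, 0.1732]
eef_rot: [-3.134, -0.004, 1.575]
force: [-0.3, 0.9, -1.4]
finger_gap: 0.998
gripper_force: 0.0
```

```bash
python3 -c "
from h import *
plan(.5026,-.1285,.118)"
```

```text
t 3.48 tcp [ 0.5003 -0.1243  0.1732] rot [-3.1344 -0.0041  1.5755] F [-0.3  0.9 -1.4] gap 0.998 grip 0.0
units: shift [-0.11   0.067  1.378] turn [-0.0046 -0.0026  0.003 ]
```

Emit:
{"method": "move_arm", "body": {
  "translation": [
    [-0.1,0.06,0.4],
    [0,0,0.4],
    [0,0,0.3],
    [0,0,0.28],
    [0,0,0],
    [0,0,0],
    [0,0,0],
    [0,0,0]
  ],
  "delta_rot": [
    [0,0,0.003],
    [0,0,0],
    [0,0,0],
    [0,0,0],
    [0,0,0],
    [0,0,0],
    [0,0,0],
    [0,0,0]
  ],
  "gripper": [1,1,1,1,1,1,1,1]
}}

```text
time: 4.15
tcp_pos: [0.5062, -0.1317, 0.1234]
eef_rot: [3.14, 0.001, 1.569]
force: [0.2, -0.2, 0.7]
finger_gap: 1.001
gripper_force: 0.0
```

```bash
python3 -c "
from h import *
plan(.5026,-.1285,.118)"
```

```text
t 4.15 tcp [ 0.5062 -0.1317  0.1234] rot [3.1399e+00 8.0000e-04 1.5689e+00] F [ 0.2 -0.2  0.7] gap 1.001 grip 0.0
units: shift [ 0.081 -0.09   0.134] turn [ 0.0011  0.0005 -0.0012]
```

Emit:
{"method": "move_arm", "body": {
  "translation": [
    [0.08,-0.09,0.1],
    [0,0,0],
    [0,0,0],
    [0,0,0],
    [0,0,0]
  ],
  "delta_rot": [
    [0,0,0],
    [0,0,0],
    [0,0,0],
    [0,0,0],
    [0,0,0]
  ],
  "gripper": [1,1,1,0.5,0.5]
}}

```text
time: 4.57
tcp_pos: [0.5019, -0.1284, 0.1184]
eef_rot: [3.141, 0.0, 1.569]
force: [0.4, 0.2, 0.9]
finger_gap: 0.89
gripper_force: 0.0
```

```bash
python3 -c "
from h import *
plan(.5026,-.1285,.118)"
```

```text
t 4.57 tcp [ 0.5019 -0.1284  0.1184] rot [3.1414e+00 1.0000e-04 1.5688e+00] F [0.4 0.2 0.9] gap 0.89 grip 0.0
units: shift [-0.003  0.017  0.01 ] turn [ 0.0001  0.0001 -0.0013]
```

Emit:
{"method": "move_arm", "body": {
  "translation": [
    [0,0,0],
    [0,0,0],
    [0,0,0],
    [0,0,0],
    [0,0,0],
    [0,0,0],
    [0,0,0],
    [0,0,0]
  ],
  "delta_rot": [
    [0,0,0],
    [0,0,0],
    [0,0,0],
    [0,0,0],
    [0,0,0],
    [0,0,0],
    [0,0,0],
    [0,0,0]
  ],
  "gripper": [0.2,0.2,0.2,0.2,0.2,0.2,0.2,0.2],
  "squeeze": 45
}}

```text
time: 5.23
tcp_pos: [0.5019, -0.1283, 0.1183]
eef_rot: [3.142, 0.0, 1.569]
force: [0.0, 0.3, -0.3]
finger_gap: 0.326
gripper_force: 0.0
```

Emit:
{"method": "move_arm", "body": {
  "translation": [
    [0,0,0],
    [0,0,0],
    [0,0,0],
    [0,0,0],
    [0,0,0],
    [0,0,0]
  ],
  "delta_rot": [
    [0,0,0],
    [0,0,0],
    [0,0,0],
    [0,0,0],
    [0,0,0],
    [0,0,0]
  ],
  "gripper": [0,0,0,0,0,0]
}}

```text
time: 5.73
tcp_pos: [0.5019, -0.1283, 0.1183]
eef_rot: [3.141, 0.0, 1.569]
force: [1.1, 0.1, -0.4]
finger_gap: 0.27
gripper_force: 45.0
```

Emit:
{"method": "move_arm", "body": {
  "translation": [
    [0,0,-0.3],
    [0,0,-0.5],
    [0,0,-0.6],
    [0,0,-0.7],
    [0,0,-0.7],
    [0,0,-0.6],
    [0,0,-0.4],
    [0,0,0]
  ],
  "delta_rot": [
    [0,0,0],
    [0,0,0],
    [0,0,0],
    [0,0,0],
    [0,0,0],
    [0,0,0],
    [0,0,0],
    [0,0,0]
  ],
  "gripper": [0,0,0,0,0,0,0,0]
}}

```text
time: 6.4
tcp_pos: [0.5034, -0.1291, 0.2753]
eef_rot: [3.135, 0.004, 1.569]
force: [-0.1, 0.4, -0.7]
finger_gap: 0.274
gripper_force: 45.0
```

```bash
python3 - <<'E'
from h import *
plan(.5612,.1990,.268)
p,d=manip.snapshot("scene");cv2.imwrite("pics/s2.png",p[60:420,120:560])
E
```

```text
t 6.4 tcp [ 0.5034 -0.1291  0.2753] rot [3.1349 0.0035 1.5689] F [-0.1  0.4 -0.7] gap 0.274 grip 45.0
units: shift [8.205 1.428 0.162] turn [ 0.0043  0.0022 -0.0012]
```

View pics/s2.png

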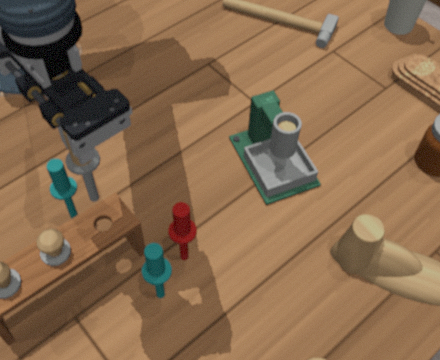

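The drift is in the gripper at about (85,175) with its shaft hanging down, and its rack hole at (103,222) is empty. Next I carry it to the jack.

Emit:
{"method": "move_arm", "body": {
  "translation": [
    [0.5,0.09,0],
    [0.8,0.14,0],
    [0.8,0.14,0],
    [0.8,0.14,0],
    [0.8,0.14,0],
    [0.8,0.14,0],
    [0.8,0.14,0],
    [0.8,0.14,0]
  ],
  "delta_rot": [
    [0,0,0],
    [0,0,0],
    [0,0,0],
    [0,0,0],
    [0,0,0],
    [0,0,0],
    [0,0,0],
    [0,0,0]
  ],
  "gripper": [0,0,0,0,0,0,0,0]
}}

```text
time: 7.12
tcp_pos: [0.5439, 0.1172, 0.268]
eef_rot: [-3.138, 0.0, 1.569]
force: [-0.6, 0.1, -1.8]
finger_gap: 0.268
gripper_force: 45.0
```

Emit:
{"method": "move_arm", "body": {
  "translation": [
    [0.8,0.14,0],
    [0.7,0.12,0],
    [0.4,0.08,0],
    [0.2,0.03,0],
    [0,0,0],
    [0,0,0],
    [0,0,0],
    [0,0,0]
  ],
  "delta_rot": [
    [0,0,0],
    [0,0,0],
    [0,0,0],
    [0,0,0],
    [0,0,0],
    [0,0,0],
    [0,0,0],
    [0,0,0]
  ],
  "gripper": [0,0,0,0,0,0,0,0]
}}

```text
time: 7.78
tcp_pos: [0.56, 0.1984, 0.27]
eef_rot: [-3.141, 0.0, 1.567]
force: [0.1, -0.2, -1.4]
finger_gap: 0.271
gripper_force: 45.0
```

```bash
python3 - <<'E'
from h import *
plan(.5612,.1990,.268)
f={}
for n in("scene","top"):
    p,d=manip.snapshot(n);f[n]=p
    W=cloud(d,manip.get_calibration(n));print(n,"mouth",circ(W,d,(.5612,.199),.04,.129,.142))
    for z in(.17,.18,.19,.2,.21): print(z,circ(W,d,(.5612,.199),.04,z,z+.01))
cv2.imwrite("pics/s3.png",cv2.resize(f["scene"][60:280,300:520],None,fx=2.5,fy=2.5))
E
```

```text
t 7.78 tcp [0.56   0.1984 0.27  ] rot [-3.1412e+00  3.0000e-04  1.5673e+00] F [ 0.1 -0.2 -1.4] gap 0.271 grip 45.0
units: shift [0.015 0.029 0.051] turn [-0.0003  0.0002 -0.0022]
scene mouth (286, array([0.5643, 0.2005, 0.0236, 0.134 ]), array([0.5639, 0.1996, 0.1336]))
0.17 (34, array([0.5619, 0.1972, 0.007 , 0.1741]), array([0.5637, 0.1948, 0.1745]))
0.18 (44, array([0.5632, 0.1963, 0.0065, 0.184 ]), array([0.5638, 0.1942, 0.1849]))
0.19 (40, array([0.5617, 0.1973, 0.0069, 0.1946]), array([0.5638, 0.1947, 0.1949]))
0.2 (42, array([0.5625, 0.1971, 0.0066, 0.2038]), array([0.5642, 0.1945, 0.2049]))
0.21 (47, array([0.5613, 0.1977, 0.0072, 0.2153]), array([0.564 , 0.1948, 0.2148]))
top mouth (90, array([0.5626, 0.1839, 0.0164, 0.1352]), array([0.5631, 0.1803, 0.1349]))
0.17 0
0.18 0
0.19 0
0.2 0
0.21 0
```

View pics/s3.png

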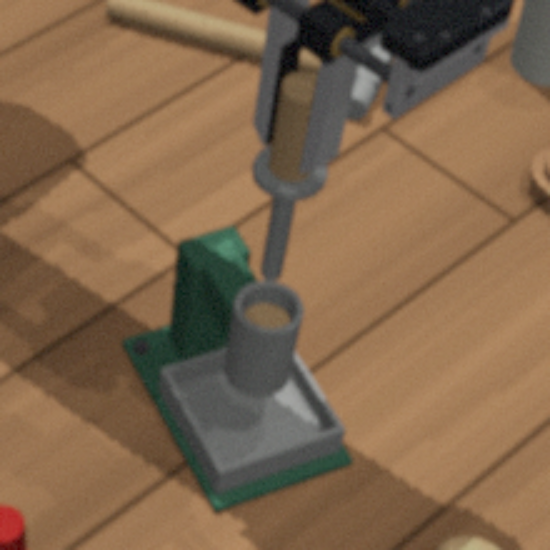

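The drift hangs upright over the socket mouth. From the same camera it looks about 2 mm short in x and 1 mm short in y.

Emit:
{"method": "move_arm", "body": {
  "translation": [
    [0.025,0.05,0.1],
    [0,0,0.15],
    [0,0,0.2],
    [0,0,0.2],
    [0,0,0.2],
    [0,0,0.1],
    [0,0,0.05],
    [0,0,0]
  ],
  "delta_rot": [
    [0,0,0],
    [0,0,0],
    [0,0,0],
    [0,0,0],
    [0,0,0],
    [0,0,0],
    [0,0,0],
    [0,0,0]
  ],
  "gripper": [0,0,0,0,0,0,0,0]
}}

```text
time: 8.55
tcp_pos: [0.5617, 0.2006, 0.2294]
eef_rot: [-3.14, 0.0, 1.569]
force: [0.1, -0.0, -2.6]
finger_gap: 0.273
gripper_force: 45.0
```

Emit:
{"method": "move_arm", "body": {
  "translation": [
    [0,0,0.1],
    [0,0,0.1],
    [0,0,0.1],
    [0,0,0.1],
    [0,0,0.1],
    [0,0,0],
    [0,0,0],
    [0,0,0]
  ],
  "delta_rot": [
    [0,0,0],
    [0,0,0],
    [0,0,0],
    [0,0,0],
    [0,0,0],
    [0,0,0],
    [0,0,0],
    [0,0,0]
  ],
  "gripper": [0,0,0,0,0,0,0,0]
}}

```text
time: 9.22
tcp_pos: [0.5621, 0.2005, 0.21]
eef_rot: [-3.141, 0.0, 1.569]
force: [1.7, -0.3, -0.3]
finger_gap: 0.269
gripper_force: 45.0
```

Emit:
{"method": "move_arm", "body": {
  "translation": [
    [0,0,0.15],
    [0,0,0.15],
    [0,0,0.15]
  ],
  "delta_rot": [
    [0,0,0],
    [0,0,0],
    [0,0,0]
  ],
  "gripper": [0,0,0]
}}

```text
time: 9.47
tcp_pos: [0.5617, 0.2006, 0.1913]
eef_rot: [-3.141, 0.0, 1.569]
force: [-0.1, -0.2, -1.9]
finger_gap: 0.27
gripper_force: 45.0
```

Emit:
{"method": "move_arm", "body": {
  "translation": [
    [0,0,0.15],
    [0,0,0.15],
    [0,0,0.15],
    [0,0,0.15],
    [0,0,0],
    [0,0,0]
  ],
  "delta_rot": [
    [0,0,0],
    [0,0,0],
    [0,0,0],
    [0,0,0],
    [0,0,0],
    [0,0,0]
  ],
  "gripper": [0,0,0,0,0,0]
}}

```text
time: 9.97
tcp_pos: [0.5618, 0.2005, 0.1676]
eef_rot: [-3.14, 0.0, 1.569]
force: [-0.3, -0.6, -2.0]
finger_gap: 0.269
gripper_force: 45.0
```

```bash
python3 - <<'E'
from h import *
plan(.5621,.2005,.160)
p,d=manip.snapshot("scene")
W=cloud(d,manip.get_calibration("scene"));print("collar",[circ(W,d,(.5612,.199),.04,z,z+.01) for z in(.14,.15,.16)])
cv2.imwrite("pics/s4.png",cv2.resize(p[60:280,300:520],None,fx=2.5,fy=2.5))
E
```

```text
t 9.97 tcp [0.5618 0.2005 0.1676] rot [-3.1404e+00  2.0000e-04  1.5688e+00] F [-0.3 -0.6 -2. ] gap 0.269 grip 45.0
units: shift [-0.001  0.009  0.189] turn [-0.0008  0.0001 -0.0013]
collar [4, (262, array([0.5635, 0.1995, 0.0219, 0.1547]), array([0.5673, 0.1916, 0.1548])), (57, array([0.5612, 0.1914, 0.0163, 0.1662]), array([0.5651, 0.1908, 0.1657]))]
```

View pics/s4.png

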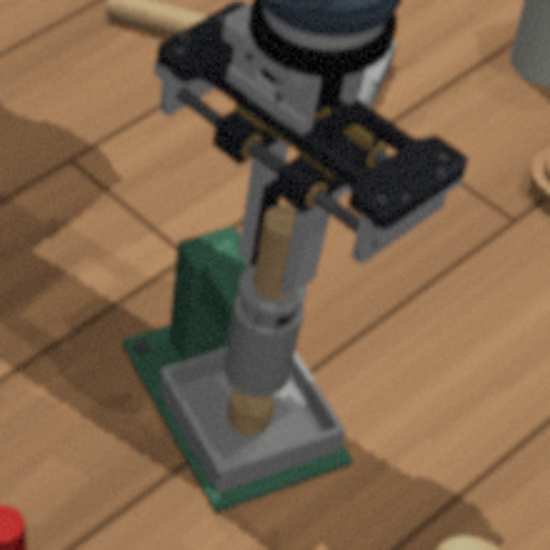

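The spigot shows under the tube at about (250,410) and doesn't look fully dropped yet. I'll lower the drift a little more and check where the spigot is.

Emit:
{"method": "move_arm", "body": {
  "translation": [
    [0,0,0.1],
    [0,0,0.08],
    [0,0,0],
    [0,0,0]
  ],
  "delta_rot": [
    [0,0,0],
    [0,0,0],
    [0,0,0],
    [0,0,0]
  ],
  "gripper": [0,0,0,0]
}}

```text
time: 10.35
tcp_pos: [0.562, 0.2005, 0.1608]
eef_rot: [-3.141, 0.0, 1.569]
force: [-0.3, 0.5, -1.9]
finger_gap: 0.272
gripper_force: 45.0
```

```bash
python3 - <<'E'
from h import *
plan(.5621,.2005,.160)
p,d=manip.snapshot("scene")
W=cloud(d,manip.get_calibration("scene"))
hsv=cv2.cvtColor(p,cv2.COLOR_BGR2HSV)
m=(hsv[...,1]>70)&(hsv[...,0]<30)&(d>0)&(W[...,2]>.01)&(W[...,2]<.09)&(np.hypot(W[...,0]-.5612,W[...,1]-.199)<.06)
print(m.sum(),np.round(np.percentile(W[m],[2,50,98],axis=0),4))
cv2.imwrite("pics/s5.png",cv2.resize(p[60:280,300:520],None,fx=2.5,fy=2.5))
E
```

```text
t 10.35 tcp [0.562  0.2005 0.1608] rot [-3.1412e+00  1.0000e-04  1.5688e+00] F [-0.3  0.5 -1.9] gap 0.272 grip 45.0
units: shift [-0.001  0.004  0.021] turn [-0.0003  0.0001 -0.0013]
236 [[0.5543 0.1841 0.0138]
 [0.5713 0.1915 0.0344]
 [0.5805 0.2076 0.0404]]
```

View pics/s5.png

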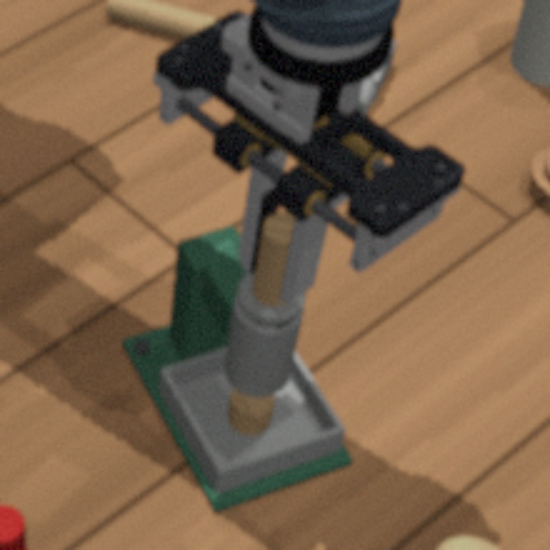

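The spigot stands in the tray: its depth points span z of about 14 to 40 mm, and it hasn't moved while the drift went down. The drift collar is about 7 mm above the mouth. Now I pull up and carry the drift back.

Emit:
{"method": "move_arm", "body": {
  "translation": [
    [0,0,0],
    [0,0,0],
    [0,0,-0.3],
    [0,0,-0.5],
    [0,0,-0.6],
    [0,0,-0.6],
    [0,0,-0.5],
    [0,0,-0.3]
  ],
  "delta_rot": [
    [0,0,0],
    [0,0,0],
    [0,0,0],
    [0,0,0],
    [0,0,0],
    [0,0,0],
    [0,0,0],
    [0,0,0]
  ],
  "gripper": [0,0,0,0,0,0,0,0]
}}

```text
time: 11.07
tcp_pos: [0.5633, 0.2008, 0.2773]
eef_rot: [3.136, -0.001, 1.569]
force: [0.5, -0.8, -0.5]
finger_gap: 0.268
gripper_force: 45.0
```

Emit:
{"method": "move_arm", "body": {
  "translation": [
    [0,0,0],
    [-0.5,-0.09,0],
    [-0.8,-0.14,0],
    [-0.8,-0.14,0],
    [-0.8,-0.14,0],
    [-0.8,-0.14,0],
    [-0.8,-0.14,0],
    [-0.8,-0.14,0]
  ],
  "delta_rot": [
    [0,0,0],
    [0,0,0],
    [0,0,0],
    [0,0,0],
    [0,0,0],
    [0,0,0],
    [0,0,0],
    [0,0,0]
  ],
  "gripper": [0,0,0,0,0,0,0,0]
}}

```text
time: 11.73
tcp_pos: [0.5233, -0.0126, 0.2716]
eef_rot: [-3.14, -0.0, 1.569]
force: [0.6, -0.4, -1.5]
finger_gap: 0.273
gripper_force: 45.0
```

Emit:
{"method": "move_arm", "body": {
  "translation": [
    [-0.8,-0.15,0],
    [-0.8,-0.15,0],
    [-0.7,-0.15,0],
    [-0.4,-0.12,0],
    [-0.2,-0.1,0],
    [0,0,0],
    [0,0,0],
    [0,0,0]
  ],
  "delta_rot": [
    [0,0,0],
    [0,0,0],
    [0,0,0],
    [0,0,0],
    [0,0,0],
    [0,0,0],
    [0,0,0],
    [0,0,0]
  ],
  "gripper": [0,0,0,0,0,0,0,0]
}}

```text
time: 12.4
tcp_pos: [0.4975, -0.1263, 0.2727]
eef_rot: [-3.141, -0.001, 1.57]
force: [0.4, 1.6, -3.3]
finger_gap: 0.267
gripper_force: 45.0
```

```bash
python3 - <<'E'
from h import *
plan(.5019,-.1283,.119)
p,d=manip.snapshot("scene")
W=cloud(d,manip.get_calibration("scene"))
for z in(.175,.2,.22): print(z,circ(W,d,(.5019,-.1283),.03,z,z+.015))
cv2.imwrite("pics/s6.png",cv2.resize(p[120:400,90:370],None,fx=2,fy=2))
E
```

```text
t 12.4 tcp [ 0.4975 -0.1263  0.2727] rot [-3.1411e+00 -7.0000e-04  1.5700e+00] F [ 0.4  1.6 -3.3] gap 0.267 grip 45.0
units: shift [-0.054  0.112  3.842] turn [-0.0003 -0.0004 -0.0005]
0.175 (66, array([ 0.4997, -0.1262,  0.0072,  0.1833]), array([ 0.5032, -0.1275,  0.1828]))
0.2 (68, array([ 0.4996, -0.1265,  0.0072,  0.2077]), array([ 0.5031, -0.1276,  0.2075]))
0.22 (64, array([ 0.5005, -0.1266,  0.0067,  0.227 ]), array([ 0.5034, -0.1276,  0.2269]))
```

View pics/s6.png

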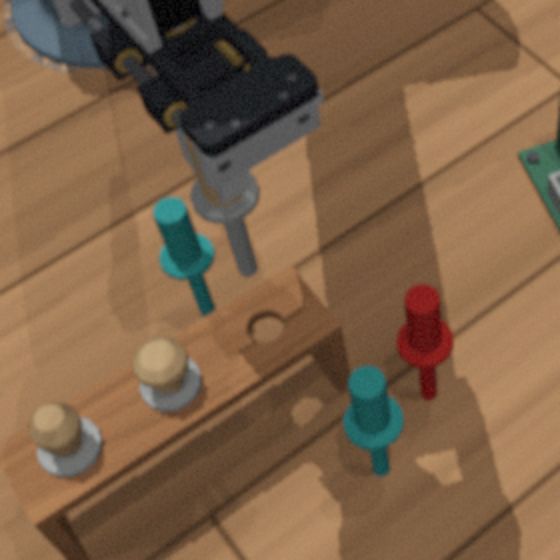

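The drift is upright over its empty hole at (266,328). I'll correct the offset and lower it.

Emit:
{"method": "move_arm", "body": {
  "translation": [
    [-0.05,0.11,0],
    [0,0,0],
    [0,0,0.3],
    [0,0,0.4],
    [0,0,0.4],
    [0,0,0.2],
    [0,0,0],
    [0,0,0]
  ],
  "delta_rot": [
    [0,0,0],
    [0,0,0],
    [0,0,0],
    [0,0,0],
    [0,0,0],
    [0,0,0],
    [0,0,0],
    [0,0,0]
  ],
  "gripper": [0,0,0,0,0,0,0,0]
}}

```text
time: 13.12
tcp_pos: [0.5017, -0.1291, 0.2206]
eef_rot: [-3.141, -0.0, 1.569]
force: [0.8, -0.7, -1.2]
finger_gap: 0.271
gripper_force: 45.0
```

```bash
python3 -c "
from h import *
plan(.5019,-.1283,.119)"
```

```text
t 13.12 tcp [ 0.5017 -0.1291  0.2206] rot [-3.1407e+00 -5.0000e-04  1.5690e+00] F [ 0.8 -0.7 -1.2] gap 0.271 grip 45.0
units: shift [0.018 0.008 2.54 ] turn [-0.0006 -0.0003 -0.0011]
```

Laterally it's within 1 mm. The tip is still above the plate, so I continue down.

Emit:
{"method": "move_arm", "body": {
  "translation": [
    [0.02,0.01,0.2],
    [0,0,0.3],
    [0,0,0.4],
    [0,0,0.4],
    [0,0,0.4],
    [0,0,0.3],
    [0,0,0.2],
    [0,0,0.1]
  ],
  "delta_rot": [
    [0,0,0],
    [0,0,0],
    [0,0,0],
    [0,0,0],
    [0,0,0],
    [0,0,0],
    [0,0,0],
    [0,0,0]
  ],
  "gripper": [0,0,0,0,0,0,0,0]
}}

```text
time: 13.78
tcp_pos: [0.5017, -0.1282, 0.1276]
eef_rot: [-3.14, -0.001, 1.569]
force: [-0.2, -0.1, -2.0]
finger_gap: 0.266
gripper_force: 45.0
```

Emit:
{"method": "move_arm", "body": {
  "translation": [
    [0,0,0],
    [0,0,0],
    [0,0,0],
    [0,0,0]
  ],
  "delta_rot": [
    [0,0,0],
    [0,0,0],
    [0,0,0],
    [0,0,0]
  ],
  "gripper": [0,0,0,0]
}}

```text
time: 14.12
tcp_pos: [0.5029, -0.1288, 0.13]
eef_rot: [3.14, 0.001, 1.569]
force: [0.6, -0.3, -1.4]
finger_gap: 0.272
gripper_force: 45.0
```

Emit:
{"method": "move_arm", "body": {
  "translation": [
    [0,0,0.1],
    [0,0,0.1],
    [0,0,0.05],
    [0,0,0.03],
    [0,0,0],
    [0,0,0],
    [0,0,0]
  ],
  "delta_rot": [
    [0,0,0],
    [0,0,0],
    [0,0,0],
    [0,0,0],
    [0,0,0],
    [0,0,0],
    [0,0,0]
  ],
  "gripper": [0,0,0,0,0,0,0]
}}

```text
time: 14.7
tcp_pos: [0.5021, -0.1284, 0.1183]
eef_rot: [-3.141, -0.0, 1.569]
force: [-2.9, 1.0, 6.5]
finger_gap: 0.271
gripper_force: 45.0
```

It's seated, with about 6.5 N of contact. Releasing.

Emit:
{"method": "move_arm", "body": {
  "translation": [
    [0,0,0],
    [0,0,0],
    [0,0,0],
    [0,0,0],
    [0,0,0],
    [0,0,0],
    [0,0,0],
    [0,0,0]
  ],
  "delta_rot": [
    [0,0,0],
    [0,0,0],
    [0,0,0],
    [0,0,0],
    [0,0,0],
    [0,0,0],
    [0,0,0],
    [0,0,0]
  ],
  "gripper": [0.4,0.5,0.6,0.8,0.8,0.8,0.8,0.8]
}}

```text
time: 15.37
tcp_pos: [0.5023, -0.1285, 0.1178]
eef_rot: [3.142, 0.0, 1.569]
force: [0.6, -0.6, -0.3]
finger_gap: 0.789
gripper_force: 0.0
```

Emit:
{"method": "move_arm", "body": {
  "translation": [
    [0,0,0],
    [0,0,-0.2],
    [0,0,-0.5],
    [0,0,-0.7],
    [0,0,-0.8],
    [0,0,-0.8],
    [0,0,-0.5],
    [0,0,0]
  ],
  "delta_rot": [
    [0,0,0],
    [0,0,0],
    [0,0,0],
    [0,0,0],
    [0,0,0],
    [0,0,0],
    [0,0,0],
    [0,0,0]
  ],
  "gripper": [0.8,0.8,0.8,0.8,0.8,0.8,0.8,0.8]
}}

```text
time: 16.03
tcp_pos: [0.5048, -0.1297, 0.2643]
eef_rot: [3.132, 0.005, 1.569]
force: [-0.5, -0.3, -0.3]
finger_gap: 0.798
gripper_force: 0.0
```

Emit:
{"method": "move_arm", "body": {
  "translation": [
    [0.5,-0.4,0],
    [0.8,-0.6,0],
    [0.8,-0.6,0],
    [0.8,-0.4,0],
    [0.5,0,0],
    [0,0,0],
    [0,0,0],
    [0,0,0]
  ],
  "delta_rot": [
    [0,0,0],
    [0,0,0],
    [0,0,0],
    [0,0,0],
    [0,0,0],
    [0,0,0],
    [0,0,0],
    [0,0,0]
  ],
  "gripper": [0.8,0.8,0.8,0.8,0.8,0.8,0.8,0.8]
}}

```text
time: 16.7
tcp_pos: [0.4225, 0.0071, 0.2574]
eef_rot: [-3.141, 0.0, 1.569]
force: [-0.5, -0.3, -0.4]
finger_gap: 0.798
gripper_force: 0.0
```

```bash
python3 - <<'E'
from h import *
plan(.5,-.128,.25)
p,d=manip.snapshot("scene")
W=cloud(d,manip.get_calibration("scene"))
print("drift top",circ(W,d,(.5027,-.1273),.025,.158,.175))
hsv=cv2.cvtColor(p,cv2.COLOR_BGR2HSV)
m=(hsv[...,1]>70)&(hsv[...,0]<30)&(d>0)&(W[...,2]>.01)&(W[...,2]<.09)&(np.hypot(W[...,0]-.5612,W[...,1]-.199)<.06)
print(m.sum(),np.round(np.percentile(W[m],[2,50,98],axis=0),4))
cv2.imwrite("pics/s7.png",p)
E
```

```text
t 16.7 tcp [0.4225 0.0071 0.2574] rot [-3.1407e+00  2.0000e-04  1.5686e+00] F [-0.5 -0.3 -0.4] gap 0.798 grip 0.0
units: shift [-3.374  1.944  0.184] turn [-0.0005  0.0001 -0.0014]
drift top (260, array([ 0.5027, -0.1295,  0.0143,  0.1654]), array([ 0.5052, -0.129 ,  0.165 ]))
229 [[0.5553 0.1837 0.0146]
 [0.5716 0.1912 0.0358]
 [0.5799 0.206  0.0403]]
```

View pics/s7.png

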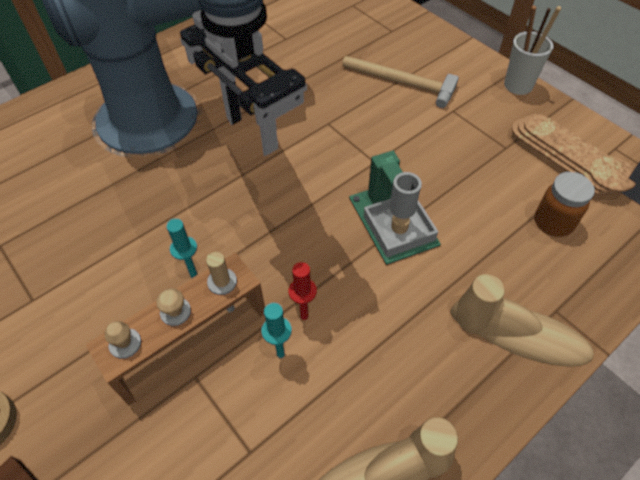

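The drift stands upright in its hole at (218,272), the socket at (405,182) is empty, and the spigot is in the tray at (400,224). The arm is clear of everything, so I hand in.

```bash
python3 -c "
from workcell import manip
print(manip.hand_in())"
```

```text
the job is handed in; nothing more can be done
None
```

The spigot is out of the socket and in the tray, the drift is back upright in its own rack hole and released, and the job was handed in just after 16.7 s on the robot clock; hand-in returned no verdict.

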